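# Store the objective canisters behind the latched gate

## Robot

A 6-joint arm with a two-finger parallel gripper is mounted at the origin on the work surface. World frame = base frame: x ahead of the robot, y to its left, z up, the work surface at z = 0. Lengths are in m, angles in rad, forces in N, time in s.
With the tool pointing down it reaches from about 0.35 to 0.85 m from the base axis. Payload 8.1 kg.
Tool frame: the origin (TCP) lies between the finger pads; the fingertips stand 8 mm ahead of it and the grasp point (between the pads) lies 11 mm behind it; z points along the fingers, y is the line along which they close (so a half turn about z gives the same grasp; the last joint's range is limited). The gripper opens to 93 mm and grips with 3 to 60 N. Pads are 15 mm wide; open, the fingers measure 128 mm over their backs; the gripper's body (75 mm by 188 mm) begins 65 mm behind the grasp point.
Start: joints at [1.107, 0.13, 1.488, -0, 1.523, -0.085], TCP at [0.222, 0.557, 0.227] pointing down, gripper open.
Joint ranges: [-2.96, 2.96], [-0.89, 2.26], [0.02, 2.5], [-1.34, 4.48], [0, 2.73], [-2.66, 2.66]. Speed limits (rad/s): [2.39, 2.39, 2.79, 3.14, 3.14, 3.14].

## Interface

Orientations are given as [roll, pitch, yaw] about the fixed x, y, z axes, in that order (R = Rz(yaw) Ry(pitch) Rx(roll)).
In Python, from rig import bot, imaging, order gives the robot as it stands.
- The arm moves only by the shell command python3 -m inch 'ROWS' [OPENING] [FORCE]. ROWS is JSON, a list of rows, each a list of 6 numbers: the shift along the tool's x, y, z normalised to -1 to 1, where 1 is 0.6 m, then the turn, a rotation vector about the tool's x, y, z normalised to -1 to 1, where 1 is 360 degrees. A call has 1 to 12 rows; each row shifts and turns the commanded pose from where the row before left it, along the tool's axes as they then stand; what a row does not reach is not made up. A row lasts 1/8 s, in which the tool goes at most 62.5 mm and 10.7 degrees, less where a joint would pass 70% of its speed; a pose out of reach is approached as far as the arm can. A call with a number of a shift or a turn outside -1 to 1 is refused whole. A call with a gripper value outside its range is refused whole. OPENING is the opening, from -1 (shut) to 1 (fully open), set as the call begins (- or left out, the last holds). The fingers move at their own pace and stop on an object; FORCE is the grip in N (left out, the last holds). Time passes only in rows, so rows that do not move let the fingers close. It gives the time, the measured TCP pose, the force, the opening and the grip force at its end, in the units of the state.
- bot.sense(): the state, without advancing time (a new reading comes with each control period).
- imaging.capture(name): name is "scene" or "top"; returns a dict with "img" (384x512x3 uint8, red, green, blue), "fx", "fy", "cx", "cy" (pixels), "cam_to_world" (4x4, takes a point from camera to world coordinates). Camera axes: x right, y up, looking along -z (the intrinsics and any distortion apply to the point x, -y, -z); pixel columns grow to the right and rows downward; lengths in m; the calibration is good to about 2 mm. A picture is of the moment at which its call begins. There is no depth.
- order.close_job(): hands the job in; it is judged then, once.
Trained networks look in the newest picture that a camera, given by its name, has taken for a name from the list of things; names that differ only in an ending like _2 or _b are one class to them, and where a whole thing is asked for, a point or a joint stands for the part that bears it (a point fixed in the world has none). Each returns a list of dicts, best first, with "score" (0 to 1); they miss things now and then, are a little off and sometimes report something else, mostly with a low value. They report only what shows in the picture. A call takes as long as a camera call. They do not tell look-alikes from the thing itself.
- imaging.recognise(camera, thing): "position" ([x, y, z] in m, in world coordinates, good to about 4 mm: the middle of the surface that is visible of it).
- imaging.trace(camera, thing): "region" (384x512 bool, what is visible of it).
The state is a dict: "time_s": time; "qpos": joint angles; "dq": joint speeds; "joint_efforts": joint torques, N m; "position": TCP position; "ee_rot": TCP orientation; "contact_force": force on the tool from outside, world axes, zero at the start; "wrist_torque": the same for the moment, N m; "width": opening from 0.0 (shut) to 1.0 (fully open); "gripper_force": force on a finger pad.
Only numpy, scipy, OpenCV 4.12 (cv2) and the standard library are available. Lean on these libraries where they do the work, as an engineer would, in place of code of your own. Each camera call takes 0.05 s, during which the arm holds its last target. There are 200 camera calls.

## Task

Put the microscope objectives away: lift the gravity latch bar over its catch, swing the rack's gate wide open, and with it open take the black dust plug out of its bore and put it in the steel tray, and put every canister standing on the bench fully home, upright, in a bore of its own width (wide in wide, slim in slim). Then swing the gate fully shut so that the latch bar drops back level behind its catch, and leave the other things on the bench where they are.

Things in the scene. Friction and masses are not known exactly. Their poses are not given: they have to be found in the camera images.
- rack: fixed rack: grey block 290 x 80 x 40 mm (x, y, z), four round bores in a row along its x axis, 72 mm apart, at y = 0. Origin: centre of the block's underside, on the table. Gate along its -y side, hinge at its +x end, catch at its -x end. A canister fully home stands on the bore floor: underside 10 mm, top 80 mm above the table, 40 mm of it out of the block.
- bore1 (a point): centre of the mouth of bore 1 (nearest the hinge; rack x = +108 mm), in the rack's top face (40 mm above the table): a wide bore 56 mm in diameter, straight-walled, 30 mm deep with a closed floor 10 mm above the table
- bore2 (a point): centre of the mouth of bore 2 (rack x = +36 mm), in the rack's top face (40 mm above the table): a narrow bore 44 mm in diameter, straight-walled, 30 mm deep with a closed floor 10 mm above the table
- bore3 (a point): centre of the mouth of bore 3 (rack x = -36 mm), in the rack's top face (40 mm above the table): a wide bore 56 mm in diameter, straight-walled, 30 mm deep with a closed floor 10 mm above the table
- bore4 (a point): centre of the mouth of bore 4 (nearest the catch; rack x = -108 mm), in the rack's top face (40 mm above the table): a narrow bore 44 mm in diameter, straight-walled, 30 mm deep with a closed floor 10 mm above the table
- gate (a joint): angle of the rack's gate (rad): 0 = shut, grows to 1.6 as it swings out from the block, counter-clockwise seen from above, about a vertical hinge. A clear panel in an aluminium frame, 295 mm long, 8 mm thick, 17 to 94 mm above the table. Open 1.2 rad or more it is clear of all bores. Light friction holds it wherever it is left.
- flange_edge (a point): middle of the free edge of the flange along the gate's top: 55 mm wide, 6 mm thick, 88 to 94 mm above the table, 50 to 290 mm from the hinge. With the gate shut it overhangs the canisters, so none goes in or out; a canister not fully home stops the gate.
- gate_hinge (a point): point on the gate's vertical hinge axis, 90 mm above the table; in the rack frame at x = +150, y = -50 mm
- latch_bar (a joint): angle of the gravity latch bar (rad): 0 = level, at rest on its stop on the gate; grows to 0.5 as its free end is lifted; falls back by its own weight. Steel bar 300 x 10 x 14 mm (150 g) along the gate's outer face. With the gate shut its nose lies behind the catch tooth, and the gate cannot swing until the bar is lifted to 0.10 rad or more.
- latch_pivot (a point): pivot of the latch bar on the gate: 55 mm from the hinge axis, 12 mm outside the gate's mid-plane, 67 mm above the table. The bar's nose reaches 270 mm from it.
- catch_tooth (a point): top (84 mm high) of the steel tooth, 6 mm thick, on the catch post at the rack's -x end. Outside it a 30-degree ramp slopes down, under the bar at gate angles up to 0.24 rad. Coming back, the bar is lifted over by its ball and let drop behind the tooth, or rides up the ramp by itself if the gate is pushed by its frame (pushed sideways on the ball, the bar binds).
- latch_ball (a point): centre of the black ball handle, 30 mm in diameter, on an upright 10 mm stem on the latch bar; moves with bar and gate. Bar level: 132 mm above the table, 235 mm from the hinge axis along the gate, 12 mm outside its mid-plane; that is 180 mm along the bar from its pivot and 65 mm above it, so lifting the bar moves the ball up and slightly towards the hinge.
- plug: black rubber dust plug, 70 mm tall: a foot 52 mm in diameter and 24 mm high with a round grip 22 mm in diameter and 46 mm high on top, 100 g. Origin at the centre of its underside, z up. It starts upright, fully home in bore 3 (underside 10 mm above the table).
- tray_in (a point): middle of the inner floor, 4 mm above the table, of the shallow open steel tray, fixed, 130 x 110 mm outside (long side along the tray's x), 25 mm high, 4 mm walls; axes are the tray's
- wide1: wide objective-lens canister, an upright plain aluminium cylinder 54 mm in diameter and 70 mm tall with a 3 x 6 mm chamfer round its foot and a black top, 360 g (mass varies; weighted foot); it starts standing on the table; origin at the centre of its underside, z up its axis. It may be absent (None from the start).
- wide2: wide objective-lens canister, an upright plain aluminium cylinder 54 mm in diameter and 70 mm tall with a 3 x 6 mm chamfer round its foot and a black top, 360 g (mass varies; weighted foot); it starts standing on the table; origin at the centre of its underside, z up its axis. It may be absent (None from the start).
- slim1: slim objective-lens canister, an upright plain aluminium cylinder 42 mm in diameter and 70 mm tall with a 3 x 6 mm chamfer round its foot and a black top, 240 g (mass varies; weighted foot); it starts standing on the table; origin at the centre of its underside, z up its axis. It may be absent (None from the start).
- slim2: slim objective-lens canister, an upright plain aluminium cylinder 42 mm in diameter and 70 mm tall with a 3 x 6 mm chamfer round its foot and a black top, 240 g (mass varies; weighted foot); it starts standing on the table; origin at the centre of its underside, z up its axis. It may be absent (None from the start).
- dishes: bystander, not to be disturbed: stack of petri dishes, 90 mm across, 45 mm high; origin at the centre of its underside
- cleaner: bystander, not to be disturbed: lens-cleaner bottle, 56 mm across, 150 mm high; origin at the centre of its underside
- oil: bystander, not to be disturbed: jar of immersion oil, 44 mm across, 70 mm high; origin at the centre of its underside
- beaker: bystander, not to be disturbed: glass beaker, 76 mm across, 95 mm high; origin at the centre of its underside
- tissues: bystander, not to be disturbed: cardboard tissue box, 120 x 130 x 75 mm; origin at the centre of its underside
- forceps: bystander, not to be disturbed: pair of steel forceps lying flat, 130 x 10 x 6 mm; origin at the centre of its underside
Mind the look-alikes: they are no part of the job. Leave any green or red look-alike of the slim1 alone.

How it is judged:
On the way, in this order (a step that is already met when the one before it is completed fails the run):
1. the latch bar is lifted over its catch while the gate is still shut (value of joint latch_bar above 0.08 rad and value of joint gate below 0.08 rad).
2. the gate is swung wide open (1.2 rad or more) (value of joint gate above 1.2 rad), for 0.2 s.
3. the plug is in the tray and every canister present fully home in a bore of its own width, the gate still open ((horizontal distance between wide1 and bore1 below 0.005 m or horizontal distance between wide1 and bore3 below 0.005 m) and height (world z) of wide1 between 0.005 and 0.015 m and angle between each of wide1, wide2, slim1, slim2's own z axis and vertical below 0.08 rad and (horizontal distance between wide2 and bore1 below 0.005 m or horizontal distance between wide2 and bore3 below 0.005 m) and height (world z) of wide2 between 0.005 and 0.015 m and (horizontal distance between slim1 and bore2 below 0.005 m or horizontal distance between slim1 and bore4 below 0.005 m) and height (world z) of slim1 between 0.005 and 0.015 m and (horizontal distance between slim2 and bore2 below 0.005 m or horizontal distance between slim2 and bore4 below 0.005 m) and height (world z) of slim2 between 0.005 and 0.015 m and horizontal distance between plug and tray_in below 0.06 m and height (world z) of plug below 0.035 m and value of joint gate above 0.9 rad), for 0.2 s.
4. the gate is shut and the latch bar has dropped behind its catch (value of joint gate below 0.05 rad and value of joint latch_bar below 0.04 rad), for 0.2 s.
At the end, for the whole second after the job is handed in: Every canister present stands upright (0.08 rad) and at rest in a bore of its own width, 5 mm or less off its centre, underside below 15 mm (fully home is 10); the plug rests in the tray (60 mm or less from its middle); the gate is shut (below 0.05 rad) and the latch bar level (below 0.04 rad) (all of step 4 and (horizontal distance between wide1 and bore1 below 0.005 m or horizontal distance between wide1 and bore3 below 0.005 m) and height (world z) of wide1 between 0.005 and 0.015 m and angle between each of wide1, wide2, slim1, slim2's own z axis and vertical below 0.08 rad and (horizontal distance between wide2 and bore1 below 0.005 m or horizontal distance between wide2 and bore3 below 0.005 m) and height (world z) of wide2 between 0.005 and 0.015 m and (horizontal distance between slim1 and bore2 below 0.005 m or horizontal distance between slim1 and bore4 below 0.005 m) and height (world z) of slim1 between 0.005 and 0.015 m and (horizontal distance between slim2 and bore2 below 0.005 m or horizontal distance between slim2 and bore4 below 0.005 m) and height (world z) of slim2 between 0.005 and 0.015 m and horizontal distance between plug and tray_in below 0.06 m and height (world z) of plug below 0.035 m and linear speed of each of wide1, wide2, slim1, slim2, plug below 0.02 m/s); the robot touches nothing.
It fails at once if one of the other things on the bench is moved more than 40 mm (distance of any of dishes, cleaner, oil, beaker, tissues, forceps from where it was at the start of the episode above 0.04 m).
Of wide1, wide2, slim1, slim2 only 2 to 4 are there at a start; the rules pass over those that are not, and their reading is None.
At some moment in a run one of wide1, wide2, slim1, slim2 may be knocked a few centimetres aside while the robot is not near it.
It also fails if it takes over 210 s, if anything falls off the work surface, if the arm or the gripper's body presses on something with over 40 N, if the wrist force passes 120 N, or if a joint passes its speed limit or range.

## Working session

There is one attempt and no reset: what is moved stays moved. The work goes in short steps, Python scripts to look and compute and a shell command to move; the robot and the scene stay as the last step left them, time stands still between calls to the robot, and variables do not carry over. Pictures are saved under pics/ and viewed, at most 14 in all, crops included, and the job is handed in when it is done.

```bash
ls; mkdir -p pics; cat > h.py <<'E'
import numpy as np, cv2
from rig import bot, imaging, order
def snap(n,f,crop=None,k=1):
    c=imaging.capture(n); im=c["img"][:,:,::-1]
    if crop: a,b,d,e=crop; im=im[b:e,a:d]
    cv2.imwrite("pics/"+f,cv2.resize(im,None,fx=k,fy=k,interpolation=cv2.INTER_CUBIC)); return c
def proj(c,p):
    q=np.linalg.inv(c["cam_to_world"])@np.append(p,1)
    return c["cx"]+c["fx"]*q[0]/-q[2], c["cy"]+c["fy"]*q[1]/q[2]
def unproj(c,u,v,z):
    M=np.array(c["cam_to_world"]); d=M[:3,:3]@np.array([(u-c["cx"])/c["fx"],-(v-c["cy"])/c["fy"],-1]); o=M[:3,3]
    return o+d*(z-o[2])/d[2]
E
python3 - <<'E'
from h import *
for n in("scene","top"):
    c=snap(n,n+"0.png",k=1.5); print(n,c.keys(),c["fx"],np.round(c["cam_to_world"],3).tolist())
    for t in "rack gate latch_bar latch_ball plug tray_in wide1 slim1 dishes cleaner oil beaker tissues forceps".split():
        try: print(t,[(np.round(d["position"],3).tolist(),round(d["score"],2),np.round(proj(c,d["position"])).tolist()) for d in imaging.recognise(n,t)])
        except Exception as e: print(t,e)
print(bot.sense())
E
```

```text
pics
scene dict_keys(['img', 'fx', 'fy', 'cx', 'cy', 'cam_to_world']) 420.5788847371985 [[0.5, -0.584, 0.639, 1.373], [0.866, 0.329, -0.377, -0.554], [0.01, 0.742, 0.67, 1.039], [0.0, 0.0, 0.0, 1.0]]
rack [([0.544, 0.166, 0.074], 0.86, [309.0, 188.0])]
gate [([0.529, 0.159, 0.093], 0.76, [305.0, 182.0])]
latch_bar [([0.482, 0.145, 0.075], 0.57, [293.0, 179.0]), ([0.7, -0.388, 0.047], 0.32, [177.0, 294.0])]
latch_ball [([0.484, 0.143, 0.075], 0.92, [293.0, 180.0])]
plug []
tray_in [([0.447, 0.401, 0.0], 0.93, [341.0, 168.0])]
wide1 [([0.555, -0.42, 0.06], 0.83, [147.0, 259.0]), ([0.479, 0.147, 0.072], 0.65, [293.0, 179.0]), ([0.444, 0.403, 0.003], 0.63, [341.0, 167.0]), ([0.446, -0.339, 0.056], 0.57, [160.0, 226.0])]
slim1 [([0.655, -0.227, 0.055], 0.79, [222.0, 258.0]), ([0.578, -0.323, 0.059], 0.65, [181.0, 252.0]), ([0.664, -0.302, 0.057], 0.61, [200.0, 270.0]), ([0.446, 0.401, 0.0], 0.48, [341.0, 168.0])]
dishes [([0.304, -0.394, 0.045], 0.65, [130.0, 207.0])]
cleaner [([0.406, -0.512, 0.085], 0.93, [100.0, 232.0]), ([0.657, 0.41, 0.075], 0.31, [385.0, 184.0])]
oil [([0.699, -0.39
[... 1882 characters left out ...]
], 0.72, [352.0, 148.0])]
{'time_s': 1.5, 'qpos': array([ 1.10659599e+00,  1.30392002e-01,  1.48820833e+00,  9.37007729e-06,
        1.52300868e+00, -8.54011030e-02]), 'dq': array([0.00047544, 0.00110138, 0.00166804, 0.00099941, 0.00068954,
       0.00021035]), 'joint_efforts': array([-2.62213489e-04, -5.59742618e+01, -4.92045307e+01,  7.69898901e-02,
        2.28257978e-02, -8.36706704e-06]), 'position': array([0.22185897, 0.55747348, 0.22663542]), 'ee_rot': array([-3.14157715e+00, -1.07204560e-05,  2.76279297e+00]), 'contact_force': array([1.05533011, 0.05774947, 0.72047839]), 'wrist_torque': array([-0.03754494, -0.0172142 , -0.0368319 ]), 'gripper_force': 0.0, 'width': 0.9981637606603767}
```

View pics/scene0.png

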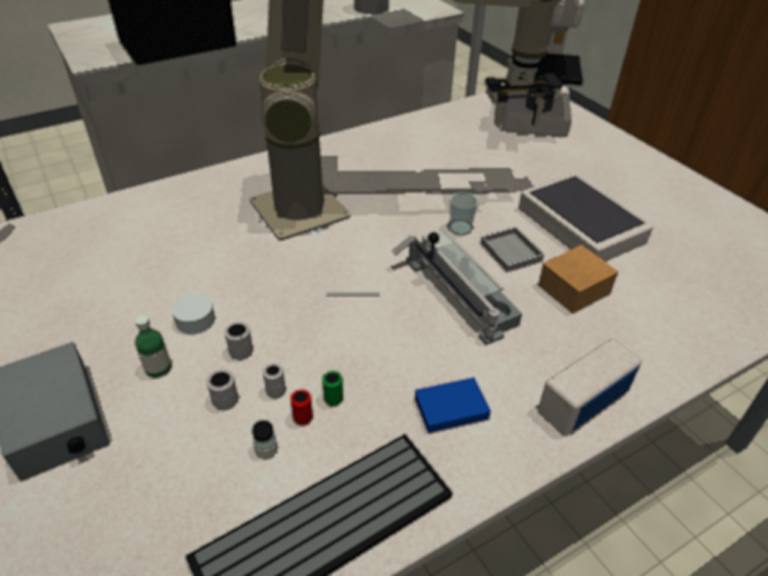

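View pics/top0.png

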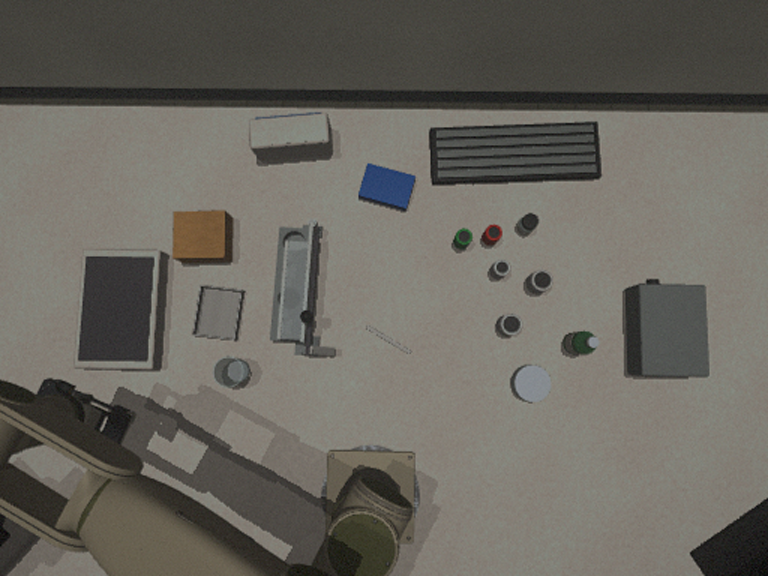

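The scene picture shows the rack (300,185 in raw pixels), the tray (341,167), two wide canisters (147,259 and 160,226) and one slim canister (181,252). The red (200,270) and green (222,258) ones are look-alikes to leave alone, and the oil jar is at (176,293). Next is an enlarged crop to confirm the targets and measure the rack.

```bash
cat >> h.py <<'E'
def crop(im,b,k): a,c,d,e=b; return cv2.resize(im[c:e,a:d,::-1],None,fx=k,fy=k,interpolation=cv2.INTER_CUBIC)
E
python3 - <<'E'
from h import *
t=imaging.capture("top"); 
s=imaging.capture("scene")
a=crop(t["img"],(170,140,240,245),5.6); b=crop(s["img"],(250,145,360,235),3.7)
d=crop(t["img"],(295,135,380,225),2.8)
H=590; m=np.zeros((H,800,3),np.uint8)
m[:a.shape[0],:a.shape[1]]=a[:H]; m[:b.shape[0],393:393+b.shape[1]]=b; m[335:335+d.shape[0],393:393+d.shape[1]]=d
cv2.imwrite("pics/m1.png",m)
# silhouette based
for n,c in(("top",t),("scene",s)):
  for th in("wide1","slim1","tray_in","rack","latch_ball"):
    for r in imaging.trace(n,th):
        R=r["region"].astype(np.uint8); x,y,w,h=cv2.boundingRect(R); ys,xs=np.nonzero(R); print(n,th,round(r["score"],2),(x,y,w,h),R.sum(),xs.mean().round(1),ys.mean().round(1),t["img"].dtype)
E
```

```text
top wide1 0.73 (331, 209, 17, 15) 195 338.9 216.5 uint8
top wide1 0.72 (351, 180, 18, 16) 227 359.2 187.4 uint8
top slim1 0.56 (327, 173, 13, 13) 136 333.1 179.1 uint8
top tray_in 0.94 (128, 190, 35, 37) 1033 145.1 208.0 uint8
top rack 0.56 (180, 146, 44, 92) 2398 197.9 193.1 uint8
top rack 0.5 (343, 142, 15, 15) 163 350.3 149.2 uint8
top latch_ball 0.68 (200, 157, 13, 79) 381 207.5 196.7 uint8
scene wide1 0.96 (137, 247, 22, 27) 451 147.8 259.6 uint8
scene wide1 0.89 (149, 216, 19, 24) 369 158.3 227.2 uint8
scene slim1 0.78 (214, 247, 15, 25) 314 221.1 259.0 uint8
scene slim1 0.53 (193, 260, 15, 24) 280 200.1 271.4 uint8
scene slim1 0.5 (175, 243, 15, 23) 285 182.2 253.9 uint8
scene tray_in 0.92 (320, 151, 43, 31) 826 340.6 166.0 uint8
scene tray_in 0.66 (168, 280, 17, 25) 325 175.6 292.3 uint8
scene rack 0.66 (263, 154, 84, 76) 2456 309.1 188.3 uint8
scene rack 0.25 (217, 195, 36, 4) 105 234.6 196.0 uint8
scene latch_ball 0.86 (277, 155, 45, 56) 384 297.1 181.7 uint8
```

View pics/m1.png

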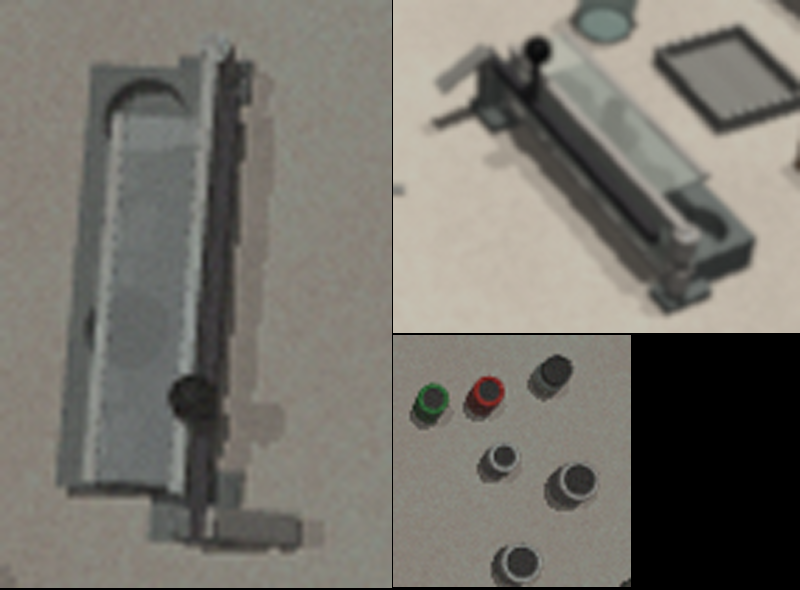

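The crop confirms wide canisters at raw top pixels (361,187) and (340,216), and the plain slim one at (334,179). Red and green are skipped. The rack's hinge is at (208,148) and the ball is at (204.4,211). Now working out the rack pose and the approach.

```bash
cat >> h.py <<'E'
from scipy.optimize import least_squares
from scipy.spatial.transform import Rotation as Ro
def tri(obs): # [(cap,u,v)]
    return least_squares(lambda p: np.concatenate([np.subtract(proj(c,p),(u,v)) for c,u,v in obs]),[.5,0,.05]).x
def rows(goal,yaw):
    "shift in tool axes (now) /0.6 and yaw turn /2pi to reach goal with tool down"
    s=bot.sense(); R=Ro.from_euler("xyz",s["ee_rot"]); G=Ro.from_euler("xyz",[np.pi,0,yaw])
    d=R.inv().apply(np.array(goal)-s["position"])/0.6; w=(R.inv()*G).as_rotvec()/2/np.pi
    print("pos",s["position"].round(4),"rot",s["ee_rot"].round(3),"q",s["qpos"].round(2)); print("shift(tool now)/0.6",d.round(4),"turn/2pi",w.round(4))
E
python3 - <<'E'
from h import *
t=imaging.capture("top"); s=imaging.capture("scene")
f=lambda x,y,ox,oy,k:((x+.5)/k-.5+ox,(y+.5)/k-.5+oy)
T=lambda x,y:f(x,y,170,140,5.6); S=lambda x,y:f(x-393,y,250,145,3.7)
B=tri([(t,*T(193,398)),(s,*S(537,48))]); print("ball",B.round(4))
Hn=tri([(t,*T(216,45)),(s,*S(685,232))]); print("hinge top",Hn.round(4))
for p in((92,65),(62,487)): print("block edge z.04",unproj(t,*T(*p),.04).round(4))
for n,p in(("slim",(503,458)),("wA",(578,482)),("wB",(521,563))): print(n,unproj(t,*f(p[0]-393,p[1]-335,295,135,2.8),.07).round(4))
# rack pose LSQ: rack-frame points
obs=[(t,T(193,398),(-83.5+0,-62,132)),(s,S(537,48),(-85,-62,132)),(t,T(92,65),(145,40,40)),(t,T(62,487),(-145,40,40)),(t,T(216,45),(150,-50,98)),(s,S(685,232),(150,-50,98)),(s,S(752,240),(145,40,40))]
def P(q,p): c,n=np.cos(q[2]),np.sin(q[2]); x,y,z=np.array(p)/1e3; return [q[0]+c*x-n*y,q[1]+n*x+c*y,z]
r=least_squares(lambda q:np.concatenate([np.subtract(proj(c,P(q,p)),u) for c,u,p in obs]),[.5,.17,0],loss="soft_l1")
print("rack",r.x.round(4),r.fun.round(1)); q=r.x
print("ball model",np.round(P(q,(-85,-62,132)),4),"hinge",np.round(P(q,(150,-50,90)),4))
tr=[(imaging.trace(n,"tray_in")[0]["region"]) for n in("top",)]
ys,xs=np.nonzero(tr[0]); print("tray",unproj(t,xs.mean(),ys.mean(),.01).round(4))
rows([B[0],B[1],.26],q[2])
E
```

```text
ball [0.4312 0.1529 0.1336]
hinge top [0.6673 0.1526 0.0914]
block edge z.04 [0.6635 0.244  0.04  ]
block edge z.04 [0.3758 0.2527 0.04  ]
slim [ 0.562  -0.3144  0.07  ]
wA [ 0.5318 -0.4123  0.07  ]
wB [ 0.424  -0.3372  0.07  ]
rack [ 0.5188  0.2091 -0.0494] [ 0.4 -0.4 -0.6  0.5  0.5 -0.5 -1.  -0.1 -0.3 -0.3 -0.4 -1.6  0.3 -0.7]
ball model [0.4308 0.1514 0.132 ] hinge [0.6661 0.1518 0.09  ]
tray [0.4449 0.3993 0.01  ]
pos [0.2219 0.5575 0.2266] rot [-3.142  0.     2.763] q [ 1.11  0.13  1.49 -0.    1.52 -0.09]
shift(tool now)/0.6 [-0.5735 -0.4975 -0.0556] turn/2pi [-0.      0.      0.4476]
```

```bash
python3 -m inch '[[-0.05,-0.043,-0.006,0,0,0],[-0.05,-0.043,-0.006,0,0,0],[-0.05,-0.043,-0.006,0,0,0],[-0.05,-0.043,-0.006,0,0,0],[-0.05,-0.043,-0.006,0,0,0],[-0.05,-0.043,-0.006,0,0,0],[-0.05,-0.043,-0.006,0,0,0],[-0.05,-0.043,-0.006,0,0,0],[-0.05,-0.043,-0.006,0,0,0],[-0.05,-0.043,0,0,0,0],[-0.05,-0.043,0,0,0,0],[0,0,0,0,0,0.025]]' 0.2
python3 -m inch '[[0,0,0,0,0,0.028],[0,0,0,0,0,0.028],[0,0,0,0,0,0.028],[0,0,0,0,0,0.028],[0,0,0,0,0,0.028],[0,0,0,0,0,0.028],[0,0,0,0,0,0.028],[0,0,0,0,0,0.028],[0,0,0,0,0,0.028],[0,0,0,0,0,0.028],[0,0,0,0,0,0.028],[0,0,0,0,0,0.028]]'
python3 -m inch '[[0,0,0,0,0,0.028],[0,0,0,0,0,0.028],[0,0,0,0,0,0.028],[0,0,0,0,0,0]]'
python3 -c "
from h import *
rows([.4311,.1522,.121],-.049)"
```

```text
time_s: 3.75
position: [0.4245, 0.1696, 0.2592]
ee_rot: [-3.141, 0.001, 2.6]
contact_force: [-1.1, 0.1, -0.8]
width: 0.597
gripper_force: 0.0
time_s: 5.25
position: [0.4235, 0.1718, 0.2591]
ee_rot: [3.142, -0.0, 0.489]
contact_force: [-0.1, 0.0, 0.1]
width: 0.601
gripper_force: 0.0
time_s: 5.75
position: [0.4235, 0.1718, 0.2591]
ee_rot: [-3.142, -0.0, -0.032]
contact_force: [-0.0, 0.2, -0.2]
width: 0.601
gripper_force: 0.0
pos [0.4235 0.1718 0.2591] rot [-3.142 -0.    -0.032] q [ 0.27 -0.28  1.82  0.    1.6   1.88]
shift(tool now)/0.6 [0.0136 0.0322 0.2302] turn/2pi [-0.     -0.      0.0027]
```

```bash
python3 -m inch '[[0.014,0.032,0,0,0,0.003],[0,0,0.05,0,0,0],[0,0,0.05,0,0,0],[0,0,0.05,0,0,0],[0,0,0.05,0,0,0],[0,0,0.03,0,0,0],[0,0,0,0,0,0]]'
python3 -m inch '[[0,0,0,0,0,0],[0,0,0,0,0,0],[0,0,0,0,0,0],[0,0,0,0,0,0],[0,0,0,0,0,0],[0,0,0,0,0,0]]' -1 15
```

```text
time_s: 6.62
position: [0.4303, 0.1521, 0.1199]
ee_rot: [3.141, 0.003, -0.05]
contact_force: [0.8, 0.4, 0.1]
width: 0.599
gripper_force: 0.0
time_s: 7.38
position: [0.4319, 0.1525, 0.1218]
ee_rot: [-3.141, -0.001, -0.052]
contact_force: [0.3, 0.7, 5.5]
width: 0.31
gripper_force: 15.0
```

```bash
python3 -m inch '[[0.004,0,-0.011,0,0,0],[0.005,0,-0.011,0,0,0],[0.005,0,-0.011,0,0,0],[0.006,0,-0.0105,0,0,0],[0,0,0,0,0,0],[0,0,0,0,0,0]]' - 25
python3 -m inch '[[0.0036,0.0277,0,0,0,-0.0119],[0.0072,0.0554,0,0,0,-0.0239],[0,0,0,0,0,0]]'
```

```text
time_s: 8.12
position: [0.4428, 0.1515, 0.1468]
ee_rot: [3.141, 0.001, -0.052]
contact_force: [-2.2, -0.9, -0.2]
width: 0.31
gripper_force: 25.0
time_s: 8.5
position: [0.4496, 0.1002, 0.1468]
ee_rot: [3.141, 0.001, 0.172]
contact_force: [-1.8, 0.1, 0.0]
width: 0.31
gripper_force: 25.0
```

```bash
python3 -m inch '[[0.0072,0.0554,0,0,0,-0.0239],[0.0072,0.0554,0,0,0,-0.0239],[0.0072,0.0554,0,0,0,-0.0239],[0.0072,0.0554,0,0,0,-0.0239],[0.0072,0.0554,0,0,0,-0.0239],[0.0072,0.0554,0,0,0,-0.0239],[0.0072,0.0554,0,0,0,-0.0239],[0.0048,0.037,0,0,0,-0.016],[0,0,0,0,0,0],[0,0,0,0,0,0],[0,0,0,0,0,0]]'
python3 - <<'E'
from h import *
s=bot.sense();p=s["position"]; h=np.array([.6661,.1518]); d=p[:2]-h; print(np.linalg.norm(d), np.arctan2(d[1],d[0])+np.pi+.0494-np.arctan2(12,223))
E
```

```text
time_s: 9.88
position: [0.6242, -0.0662, 0.1472]
ee_rot: [-3.142, -0.0, 1.323]
contact_force: [0.1, -0.6, -1.4]
width: 0.309
gripper_force: 25.0
0.22198196625385508 1.3766131970300106
```

```bash
python3 -m inch '[[-0.01,0,0.022,0,0,0],[-0.0095,0,0.0215,0,0,0],[0,0,0,0,0,0],[0,0,0,0,0,0]]'
python3 -m inch '[[0,0,0,0,0,0],[0,0,0,0,0,0],[0,0,0,0,0,0],[0,0,-0.06,0,0,0],[0,0,-0.08,0,0,0],[0,0,-0.08,0,0,0],[-0.08,0,0,0,0,0],[-0.08,0.02,0,0,0,0],[-0.08,0.02,0,0,0,0],[-0.08,0.02,0,0,0,0],[0,0,0,0,0,0],[0,0,0,0,0,0]]' 0.3
python3 - <<'E'
from h import *
t=imaging.capture("top"); s=imaging.capture("scene")
a=crop(t["img"],(170,140,240,240),5.9); b=crop(s["img"],(250,145,360,235),3.4); d=crop(t["img"],(295,135,380,225),2.8)
m=np.zeros((590,800,3),np.uint8)
m[:a.shape[0],:a.shape[1]]=a; m[:b.shape[0],420:420+b.shape[1]]=b; m[330:330+d.shape[0],420:420+d.shape[1]]=d
cv2.imwrite("pics/m2.png",m); np.savez("c2.npz",t=t["img"],s=s["img"])
E
```

```text
time_s: 10.38
position: [0.6212, -0.0783, 0.1201]
ee_rot: [-3.14, 0.0, 1.324]
contact_force: [-0.5, -1.8, -0.5]
width: 0.305
gripper_force: 25.0
time_s: 11.88
position: [0.61, -0.2726, 0.2528]
ee_rot: [-3.141, -0.001, 1.324]
contact_force: [-0.4, -0.7, -0.1]
width: 0.649
gripper_force: 0.0
```

View pics/m2.png

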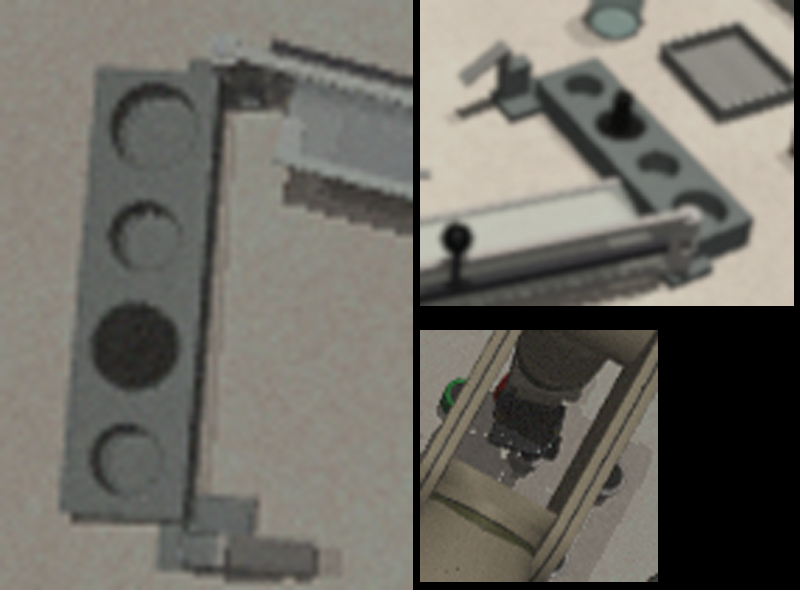

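The gate is open. The plug sits in bore 3 (crop 136,346), and bores 1, 2 and 4 are empty at crop (154,127), (145,237) and (126,460). Next I refine the rack pose by fitting the outline to the edges.

```bash
cat > fit.py <<'E'
from h import *
from scipy.ndimage import map_coordinates, gaussian_filter
from scipy.optimize import minimize
D=np.load("c2.npz"); caps={n:imaging.capture(n) for n in("top","scene")}
c=caps["top"]; f=lambda x,y:((x+.5)/5.9-.5+170,(y+.5)/5.9-.5+140)
def P(q,p): cs,n=np.cos(q[2]),np.sin(q[2]); p=np.atleast_2d(p)/1e3; return np.c_[q[0]+cs*p[:,0]-n*p[:,1],q[1]+n*p[:,0]+cs*p[:,1],p[:,2]]
obs=[((154,127),(108,0,40)),((145,237),(36,0,40)),((136,346),(-36,0,40)),((126,460),(-108,0,40)),((97,68),(145,40,40)),((64,512),(-145,40,40))]
r=least_squares(lambda q:np.concatenate([np.subtract(proj(c,P(q,p)[0]),f(*u)) for u,p in obs]),[.52,.21,-.05]); print("hand",r.x.round(4),r.fun.round(2))
a=np.linspace(0,2*np.pi,60)
rim=[np.c_[x+R*np.cos(a),R*np.sin(a),0*a+40] for x,R in((108,28),(36,22),(-108,22))]
e=np.linspace(-140,140,120); o=[np.c_[e,0*e+40,0*e+40],np.c_[0*e[:40]+145,np.linspace(-10,38,40),0*e[:40]+40]]
pts={"top":np.vstack(rim+o),"scene":np.vstack(rim[1:2]+o)}
G={}
for n in pts:
    im=cv2.cvtColor(D[n[0]],cv2.COLOR_RGB2GRAY).astype(float); g=gaussian_filter(im,.7); gy,gx=np.gradient(g); G[n]=np.hypot(gx,gy)
def score(q,ns):
    s=0
    for n in ns:
        uv=np.array([proj(caps[n],p) for p in P(q,pts[n])]); s-=np.minimum(map_coordinates(G[n],[uv[:,1],uv[:,0]],order=1),25).mean()
    return s
for ns in(["top"],["scene"],["top","scene"]):
    m=minimize(score,r.x,args=(ns,),method="Nelder-Mead",options=dict(initial_simplex=r.x+np.array([[0,0,0],[.004,0,0],[0,.004,0],[0,0,.02]]))); print(ns,m.x.round(4),m.fun)
for q in(r.x,m.x):
    print([P(q,(x,0,40))[0].round(4).tolist() for x in(108,36,-36,-108)])
E
python3 fit.py
```

```text
hand [ 0.5183  0.2098 -0.0385] [-0.04 -0.17  0.06 -0.17  0.14  0.2   0.38 -0.05 -0.04 -0.23 -0.49  0.4 ]
['top'] [ 0.5193  0.212  -0.0462] -12.5359989794313
['scene'] [ 0.5208  0.211  -0.0383] -22.531693881269142
['top', 'scene'] [ 0.5201  0.2117 -0.0449] -34.921104636683125
[[0.6262, 0.2056, 0.04], [0.5543, 0.2084, 0.04], [0.4823, 0.2111, 0.04], [0.4104, 0.2139, 0.04]]
[[0.628, 0.2069, 0.04], [0.5561, 0.2101, 0.04], [0.4841, 0.2134, 0.04], [0.4122, 0.2166, 0.04]]
```

```bash
python3 -c "
from h import *
rows([.4835,.2125,.2],1.528)"
```

```text
pos [ 0.6104 -0.2716  0.2533] rot [ 3.141 -0.     1.326] q [-0.5   0.31  1.24  0.    1.6  -0.25]
shift(tool now)/0.6 [ 0.7317 -0.4005  0.0888] turn/2pi [ 0.     -0.     -0.0321]
```

```bash
python3 -m inch '[[0.073,-0.04,0,0,0,0],[0.073,-0.04,0,0,0,0],[0.073,-0.04,0,0,0,0],[0.073,-0.04,0,0,0,0],[0.073,-0.04,0,0,0,0],[0.073,-0.04,0,0,0,0],[0.073,-0.04,0,0,0,0],[0.073,-0.04,0,0,0,0],[0.073,-0.04,0,0,0,0],[0.073,-0.04,0,0,0,0],[0,0,0.045,0,0,-0.016],[0,0,0.045,0,0,-0.016]]'
python3 -m inch '[[0,0,0,0,0,0]]' 
python3 -c "
from h import *
rows([.4835,.2125,.054],1.528)"
```

```text
time_s: 13.58
position: [0.4834, 0.2121, 0.1991]
ee_rot: [3.14, -0.001, 1.532]
contact_force: [0.6, 0.1, 0.5]
width: 0.65
gripper_force: 0.0
time_s: 13.7
position: [0.4819, 0.2106, 0.1969]
ee_rot: [-3.138, 0.001, 1.527]
contact_force: [-1.3, 0.1, -0.1]
width: 0.648
gripper_force: 0.0
pos [0.4819 0.2106 0.1969] rot [-3.138e+00  1.000e-03  1.527e+00] q [ 0.31 -0.05  1.73  0.    1.47  0.36]
shift(tool now)/0.6 [0.0036 0.0035 0.2381] turn/2pi [-0.0006  0.0002 -0.0002]
```

```bash
python3 -m inch '[[0.0035,0.0035,0.05,0,0,0],[0,0,0.06,0,0,0],[0,0,0.06,0,0,0],[0,0,0.045,0,0,0],[0,0,0.023,0,0,0],[0,0,0,0,0,0]]'
python3 -m inch '[[0,0,0,0,0,0],[0,0,0,0,0,0],[0,0,0,0,0,0],[0,0,0,0,0,0],[0,0,0,0,0,0],[0,0,0,0,0,0]]' -1 10
```

```text
time_s: 14.45
position: [0.4861, 0.2124, 0.0564]
ee_rot: [-3.141, 0.0, 1.525]
contact_force: [0.2, 0.6, 0.1]
width: 0.648
gripper_force: 0.0
time_s: 15.2
position: [0.4863, 0.2123, 0.0564]
ee_rot: [3.141, -0.0, 1.526]
contact_force: [-1.5, -0.1, 2.8]
width: 0.233
gripper_force: 10.0
```

```bash
python3 -m inch '[[0,0,-0.01,0,0,0],[0,0,-0.02,0,0,0],[0,0,-0.04,0,0,0],[0,0,-0.06,0,0,0],[0,0,-0.06,0,0,0],[0,0,0,0,0,0]]' - 20
python3 -c "
from h import *
rows([.445,.399,.05],1.528)"
```

```text
time_s: 15.95
position: [0.4887, 0.2131, 0.1748]
ee_rot: [3.134, -0.003, 1.526]
contact_force: [1.6, 0.9, -0.6]
width: 0.232
gripper_force: 20.0
pos [0.4887 0.2131 0.1748] rot [ 3.134e+00 -3.000e-03  1.526e+00] q [ 0.32 -0.03  1.75 -0.    1.41  0.36]
shift(tool now)/0.6 [ 0.3057 -0.0882  0.2082] turn/2pi [ 0.0011 -0.0004 -0.0004]
```

```bash
python3 -m inch '[[0.05,-0.015,0,0,0,0],[0.06,-0.018,0,0,0,0],[0.07,-0.02,0,0,0,0],[0.07,-0.02,0,0,0,0],[0.055,-0.015,0,0,0,0],[0,0,0.05,0,0,0],[0,0,0.06,0,0,0],[0,0,0.05,0,0,0],[0,0,0.03,0,0,0],[0,0,0.01,0,0,0],[0,0,0,0,0,0]]'
python3 -c "
from h import *
rows([.445,.399,.051],1.528)"
```

```text
time_s: 17.32
position: [0.4419, 0.3977, 0.0507]
ee_rot: [3.141, -0.0, 1.526]
contact_force: [-0.5, 0.2, -0.9]
width: 0.233
gripper_force: 20.0
pos [0.4419 0.3977 0.0507] rot [ 3.141 -0.     1.526] q [0.65 0.27 1.67 0.   1.21 0.69]
shift(tool now)/0.6 [ 0.0024  0.0051 -0.0005] turn/2pi [ 0.     -0.     -0.0004]
```

```bash
python3 -m inch '[[0,0,0,0,0,0],[0,0,0,0,0,0],[0,0,0,0,0,0],[0,0,-0.05,0,0,0],[0,0,-0.08,0,0,0],[0,0,-0.08,0,0,0],[0,0,-0.08,0,0,0],[0,0,-0.03,0,0,0],[0,0,0,0,0,0]]' 0.9
python3 - <<'E'
from h import *
t=imaging.capture("top"); s=imaging.capture("scene")
d=crop(t["img"],(300,140,375,228),6.0); e=crop(s["img"],(130,210,240,290),3)
m=np.zeros((530,790,3),np.uint8); m[:d.shape[0],:d.shape[1]]=d; m[:e.shape[0],455:455+e.shape[1]]=e; cv2.imwrite("pics/m3.png",m)
for n in("top","scene"):
  for th in("wide1","slim1","plug"):
    print(n,th,[(np.round(x["position"],3).tolist(),round(x["score"],2)) for x in imaging.recognise(n,th)])
rows([.424,-.337,.26],0)
E
```

```text
time_s: 18.45
position: [0.4423, 0.398, 0.2433]
ee_rot: [3.14, -0.002, 1.526]
contact_force: [0.1, -0.3, -0.3]
width: 0.949
gripper_force: 0.0
top wide1 [([0.491, -0.448, 0.07], 0.56), ([0.426, -0.331, 0.07], 0.52), ([0.581, 0.166, 0.038], 0.25), ([0.382, -0.498, 0.1], 0.18)]
top slim1 [([0.564, -0.31, 0.071], 0.62), ([0.648, -0.293, 0.071], 0.56), ([0.634, -0.213, 0.068], 0.51)]
top plug [([0.441, 0.393, 0.03], 0.49)]
scene wide1 [([0.518, -0.459, 0.057], 0.98), ([0.443, -0.34, 0.058], 0.57), ([0.623, -0.006, 0.086], 0.55)]
scene slim1 [([0.656, -0.226, 0.053], 0.83), ([0.578, -0.321, 0.059], 0.7), ([0.664, -0.301, 0.057], 0.63)]
scene plug [([0.699, -0.388, 0.05], 0.46), ([0.446, 0.393, 0.024], 0.44)]
pos [0.4413 0.3972 0.2409] rot [-3.140e+00  1.000e-03  1.526e+00] q [ 0.65  0.11  1.48 -0.    1.55  0.69]
shift(tool now)/0.6 [-1.2237  0.0264 -0.0302] turn/2pi [-0.      0.0004  0.2428]
```

View pics/m3.png

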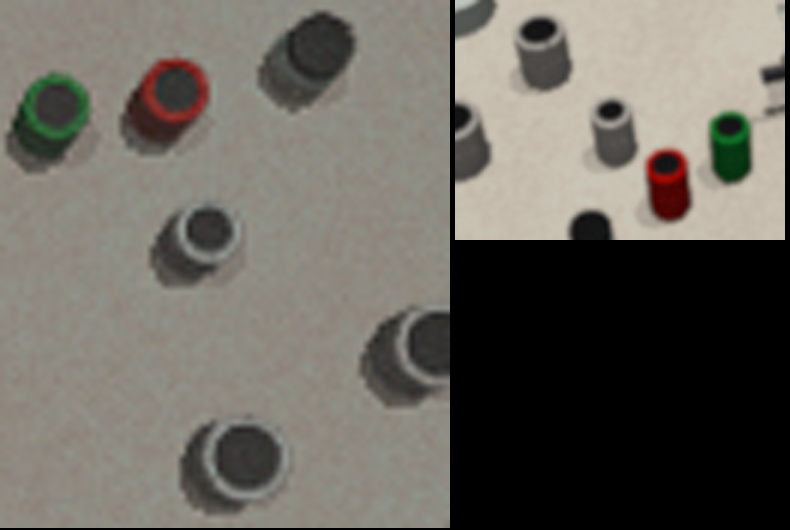

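The picture shows that one wide canister has been knocked and is now at crop (440,345). Wide B is at (247,457) and the plain slim one at (210,231), between the red and green look-alikes.

```bash
python3 - <<'E'
from h import *
t=imaging.capture("top")
f=lambda x,y:((x+.5)/6-.5+300,(y+.5)/6-.5+140)
for n,p in(("slim",(210,231)),("wA",(440,345)),("wB",(247,457))): print(n,unproj(t,*f(*p),.07).round(4))
rows(np.append(unproj(t,*f(247,457),.07)[:2],.18),1.526)
E
python3 -m inch '[[-0.08,0,0,0,0,0],[-0.08,0,0,0,0,0],[-0.08,0,0,0,0,0],[-0.08,0,0,0,0,0],[-0.08,0,0,0,0,0],[-0.08,0,0,0,0,0],[-0.08,0,0,0,0,0],[-0.08,0,0,0,0,0],[-0.08,0,0,0,0,0],[-0.08,0,0,0,0,0],[-0.08,0,0,0,0,0],[-0.08,0,0,0,0,0]]' 0.7
python3 -m inch '[[-0.08,0,0,0,0,0],[-0.08,0,0,0,0,0],[-0.08,0,0,0,0,0],[0,0,0,0,0,0]]'
python3 -c "
from h import *
rows([.426,-.335,.044],1.526)"
```

```text
slim [ 0.564  -0.3166  0.07  ]
wA [ 0.4959 -0.4563  0.07  ]
wB [ 0.4254 -0.3385  0.07  ]
pos [0.4414 0.3973 0.2413] rot [-3.140e+00  1.000e-03  1.526e+00] q [0.65 0.11 1.48 0.   1.55 0.69]
shift(tool now)/0.6 [-1.2261  0.0288  0.1032] turn/2pi [-0.0002  0.0001 -0.0001]
time_s: 20.4
position: [0.4154, -0.1795, 0.2423]
ee_rot: [3.141, 0.0, 1.526]
contact_force: [0.4, -0.4, 0.9]
width: 0.848
gripper_force: 0.0
time_s: 20.9
position: [0.4083, -0.3244, 0.2416]
ee_rot: [-3.141, 0.0, 1.522]
contact_force: [-0.6, 0.3, -0.4]
width: 0.85
gripper_force: 0.0
pos [ 0.4083 -0.3244  0.2416] rot [-3.141  0.     1.522] q [-0.77 -0.09  1.68 -0.    1.55 -0.72]
shift(tool now)/0.6 [-0.0162  0.0306  0.3293] turn/2pi [-0.0001  0.     -0.0006]
```

```bash
python3 -m inch '[[-0.02,0.029,0,0,0,0],[0,0,0.06,0,0,0],[0,0,0.06,0,0,0],[0,0,0.06,0,0,0],[0,0,0.06,0,0,0],[0,0,0.05,0,0,0],[0,0,0.035,0,0,0],[0,0,0,0,0,0],[0,0,0,0,0,0]]'
python3 -m inch '[[0,0,0,0,0,0],[0,0,0,0,0,0],[0,0,0,0,0,0],[0,0,0,0,0,0],[0,0,0,0,0,0]]' -1 5
python3 -m inch '[[0,0,0,0,0,0],[0,0,0,0,0,0],[0,0,-0.05,0,0,0],[0,0,-0.05,0,0,0],[0,0,0,0,0,0.028],[0,0,0,0,0,0.028],[0,0,0,0,0,0.028],[0,0,0,0,0,0.028],[0,0,0,0,0,0.028],[0,0,0,0,0,0.028],[0,0,0,0,0,0.028],[0,0,0,0,0,0.028]]' 0.7
python3 -m inch '[[0,0,0,0,0,0.026],[0,0,0.05,0,0,0],[0,0,0.05,0,0,0],[0,0,0,0,0,0],[0,0,0,0,0,0]]'
python3 -m inch '[[0,0,0,0,0,0],[0,0,0,0,0,0],[0,0,0,0,0,0],[0,0,0,0,0,0],[0,0,0,0,0,0]]' -1 20
```

```text
time_s: 22.02
position: [0.4267, -0.3345, 0.0483]
ee_rot: [3.141, 0.001, 1.526]
contact_force: [0.2, -0.2, 1.0]
width: 0.85
gripper_force: 0.0
time_s: 22.65
position: [0.4266, -0.3349, 0.0479]
ee_rot: [3.141, 0.001, 1.526]
contact_force: [1.9, 0.5, 4.5]
width: 0.583
gripper_force: 5.0
time_s: 24.15
position: [0.4257, -0.3343, 0.1068]
ee_rot: [-3.141, 0.001, 0.112]
contact_force: [0.5, -0.4, -0.4]
width: 0.852
gripper_force: 0.0
time_s: 24.78
position: [0.4263, -0.3348, 0.0481]
ee_rot: [3.141, -0.0, -0.045]
contact_force: [-0.2, 0.2, -0.1]
width: 0.847
gripper_force: 0.0
time_s: 25.4
position: [0.4266, -0.3354, 0.0482]
ee_rot: [3.14, -0.001, -0.045]
contact_force: [-0.9, -2.2, 5.0]
width: 0.579
gripper_force: 20.0
```

```bash
python3 -m inch '[[0,0,-0.03,0,0,0],[0,0,-0.06,0,0,0],[0,0,-0.06,0,0,0],[0,0,-0.05,0,0,0],[0,0,0,0,0,0]]' - 30
python3 -c "
from h import *
rows([.4835,.2125,.11],-.043)"
```

```text
time_s: 26.02
position: [0.4273, -0.3354, 0.1702]
ee_rot: [3.139, -0.004, -0.045]
contact_force: [0.4, -0.2, -4.9]
width: 0.576
gripper_force: 30.0
pos [ 0.4273 -0.3354  0.1702] rot [ 3.139 -0.004 -0.045] q [-0.76  0.01  1.72  0.    1.41  0.86]
shift(tool now)/0.6 [ 0.0522 -0.9167  0.098 ] turn/2pi [ 0.0005 -0.0006 -0.0003]
```

```bash
python3 -m inch '[[0.003,-0.04,0,0,0,0],[0.005,-0.08,0,0,0,0],[0.005,-0.08,0,0,0,0],[0.005,-0.08,0,0,0,0],[0.005,-0.09,0,0,0,0],[0.005,-0.09,0,0,0,0],[0.005,-0.09,0,0,0,0],[0.005,-0.09,0,0,0,0],[0.005,-0.09,0,0,0,0],[0.005,-0.09,0,0,0,0],[0.003,-0.06,0,0,0,0],[0,-0.02,0,0,0,0]]'
python3 -m inch '[[0,0,0.05,0,0,0],[0,0,0.03,0,0,0],[0,0,0,0,0,0],[0,0,0,0,0,0],[0,0,0,0,0,0]]'
python3 -c "
from h import *
rows([.4835,.2125,.095],-.043)"
```

```text
time_s: 27.52
position: [0.4786, 0.2058, 0.1649]
ee_rot: [3.141, 0.004, -0.042]
contact_force: [0.4, -0.6, -4.5]
width: 0.576
gripper_force: 30.0
time_s: 28.15
position: [0.4818, 0.2035, 0.1205]
ee_rot: [-3.141, -0.002, -0.046]
contact_force: [0.3, -0.2, -3.1]
width: 0.576
gripper_force: 30.0
pos [0.4818 0.2035 0.1205] rot [-3.141e+00 -2.000e-03 -4.600e-02] q [ 0.3  -0.    1.82  0.    1.32  1.92]
shift(tool now)/0.6 [ 0.002  -0.015   0.0425] turn/2pi [-0.0001 -0.0003 -0.0004]
```

```bash
python3 -m inch '[[0.0035,-0.015,0,0,0,0],[0,0,0.02,0,0,0],[0,0,0.02,0,0,0],[0,0,0,0,0,0],[0,0,0,0,0,0]]'
python3 -m inch '[[0,0,0.008,0,0,0],[0,0,0.006,0,0,0],[0,0,0,0,0,0],[0,0,0,0,0,0]]'
python3 -c "
from h import *
rows([.4842,.2125,.058],-.043)"
```

```text
time_s: 28.78
position: [0.4833, 0.2123, 0.0949]
ee_rot: [3.141, 0.001, -0.045]
contact_force: [-0.2, 1.7, -3.1]
width: 0.575
gripper_force: 30.0
time_s: 29.28
position: [0.4836, 0.2124, 0.0869]
ee_rot: [3.142, -0.0, -0.045]
contact_force: [0.6, 0.5, -2.9]
width: 0.576
gripper_force: 30.0
pos [0.4836 0.2124 0.0869] rot [ 3.142 -0.    -0.045] q [ 0.32  0.05  1.84 -0.    1.26  1.93]
shift(tool now)/0.6 [ 0.0011 -0.0002  0.0482] turn/2pi [ 0.     -0.     -0.0004]
```

```bash
python3 -m inch '[[0,0,0.006,0,0,0],[0,0,0.006,0,0,0],[0,0,0,0,0,0]]'
python3 -m inch '[[0,0,0.006,0,0,0],[0,0,0.006,0,0,0],[0,0,0,0,0,0]]'
```

```text
time_s: 29.65
position: [0.4839, 0.2128, 0.0796]
ee_rot: [-3.141, -0.001, -0.045]
contact_force: [2.7, 2.3, -5.5]
width: 0.579
gripper_force: 30.0
time_s: 30.02
position: [0.4839, 0.2129, 0.0723]
ee_rot: [-3.141, -0.001, -0.045]
contact_force: [4.8, 4.3, -5.1]
width: 0.572
gripper_force: 30.0
```

```bash
python3 -m inch '[[0.0012,-0.0012,0.006,0,0,0],[0,0,0.006,0,0,0],[0,0,0,0,0,0]]'
python3 -m inch '[[0,0,0.006,0,0,0],[0,0,0.006,0,0,0],[0,0,0,0,0,0]]'
```

```text
time_s: 30.4
position: [0.4839, 0.213, 0.0645]
ee_rot: [3.141, 0.001, -0.045]
contact_force: [3.3, 1.9, -6.2]
width: 0.576
gripper_force: 30.0
time_s: 30.78
position: [0.4841, 0.2129, 0.058]
ee_rot: [3.141, 0.0, -0.045]
contact_force: [1.0, 0.1, -0.2]
width: 0.576
gripper_force: 30.0
```

```bash
python3 -m inch '[[0,0,0,0,0,0],[0,0,0,0,0,0],[0,0,0,0,0,0],[0,0,-0.05,0,0,0],[0,0,-0.08,0,0,0],[0,0,-0.08,0,0,0],[0,0,-0.06,0,0,0],[0,0,0,0,0,0]]' 0.8
python3 -m inch '[[0,0.08,0,0,0,0],[0,0.09,0,0,0,0],[0,0.09,0,0,0,0],[0,0.09,0,0,0,0],[0,0.09,0,0,0,0],[0,0.09,0,0,0,0],[0,0.09,0,0,0,0],[0,0.09,0,0,0,0],[0,0.09,0,0,0,0],[0,0.09,0,0,0,0],[0,0.08,0,0,0,0],[0,0,0,0,0,0]]'
python3 -m inch '[[0,0,0,0,0,-0.028],[0,0,0,0,0,-0.028],[0,0,0,0,0,-0.028],[0,0,0,0,0,-0.028],[0,0,0,0,0,-0.028],[0,0,0,0,0,-0.028],[0,0,0,0,0,-0.028],[0,0,0,0,0,0]]'
python3 -c "
from h import *
t=imaging.capture('scene')
print([(np.round(x['position'],3).tolist(),round(x['score'],2)) for x in imaging.recognise('scene','wide1')])
rows([.495,-.454,.048],1.2)"
```

```text
time_s: 31.78
position: [0.4863, 0.2138, 0.2242]
ee_rot: [-3.139, -0.006, -0.045]
contact_force: [0.2, -0.0, 0.1]
width: 0.899
gripper_force: 0.0
time_s: 33.28
position: [0.4564, -0.3708, 0.2178]
ee_rot: [-3.14, 0.002, -0.049]
contact_force: [-0.5, 0.9, -0.1]
width: 0.899
gripper_force: 0.0
time_s: 34.28
position: [0.4579, -0.367, 0.219]
ee_rot: [-3.14, -0.001, 1.186]
contact_force: [-0.2, 0.4, -0.4]
width: 0.906
gripper_force: 0.0
[([0.514, -0.46, 0.059], 0.91), ([0.496, 0.205, 0.074], 0.83)]
pos [ 0.4579 -0.3675  0.2194] rot [-3.141e+00 -1.000e-03  1.183e+00] q [-0.76  0.1   1.53  0.    1.51 -0.38]
shift(tool now)/0.6 [-0.1103  0.112   0.2855] turn/2pi [-0.0001 -0.0001 -0.0028]
```

```bash
python3 -m inch '[[-0.055,0.056,0,0,0,0],[-0.055,0.056,0,0,0,0],[0,0,0.05,0,0,0],[0,0,0.06,0,0,0],[0,0,0.06,0,0,0],[0,0,0.06,0,0,0],[0,0,0.04,0,0,0],[0,0,0.015,0,0,0],[0,0,0,0,0,0],[0,0,0,0,0,0]]'
python3 -m inch '[[0,0,0,0,0,0],[0,0,0,0,0,0],[0,0,0,0,0,0],[0,0,0,0,0,0],[0,0,0,0,0,0]]' -1 5
python3 -m inch '[[0,0,0,0,0,0],[0,0,0,0,0,0],[0,0,-0.05,0,0,0],[0,0,-0.06,0,0,0],[0,0,0,0,0,0.028],[0,0,0,0,0,0.028],[0,0,0,0,0,0.028],[0,0,0,0,0,0.028],[0,0,0,0,0,0.028],[0,0,0,0,0,0.028],[0,0,0,0,0,0.028],[0,0,0,0,0,0.028]]' 0.8
python3 -m inch '[[0,0,0,0,0,0.026],[0,0,0.06,0,0,0],[0,0,0.05,0,0,0],[0,0,0,0,0,0],[0,0,0,0,0,0]]'
python3 -m inch '[[0,0,0,0,0,0],[0,0,0,0,0,0],[0,0,0,0,0,0],[0,0,0,0,0,0],[0,0,0,0,0,0]]' -1 20
```

```text
time_s: 35.62
position: [0.4963, -0.4554, 0.0508]
ee_rot: [3.139, 0.001, 1.186]
contact_force: [-0.3, -0.1, 1.1]
width: 0.899
gripper_force: 0.0
time_s: 36.25
position: [0.496, -0.455, 0.0496]
ee_rot: [3.14, 0.0, 1.186]
contact_force: [3.5, -1.6, 1.3]
width: 0.577
gripper_force: 5.0
time_s: 37.75
position: [0.4951, -0.4544, 0.1146]
ee_rot: [-3.141, 0.001, -0.227]
contact_force: [-0.0, -0.3, 0.5]
width: 0.897
gripper_force: 0.0
time_s: 38.38
position: [0.4958, -0.4551, 0.0501]
ee_rot: [3.141, -0.001, -0.384]
contact_force: [-0.2, -0.3, 0.4]
width: 0.899
gripper_force: 0.0
time_s: 39.0
position: [0.4958, -0.4548, 0.0495]
ee_rot: [3.141, -0.001, -0.384]
contact_force: [-0.2, 1.0, 4.1]
width: 0.578
gripper_force: 20.0
```

```bash
python3 -m inch '[[0,0,-0.03,0,0,0],[0,0,-0.06,0,0,0],[0,0,-0.07,0,0,0],[0,0,-0.07,0,0,0],[0,0,-0.06,0,0,0],[0,0,-0.03,0,0,0],[0,0,0,0,0,-0.027],[0,0,0,0,0,-0.027],[0,0,0,0,0,0]]' - 30
python3 -c "
from h import *
rows([.628,.207,.235],-.043)"
```

```text
time_s: 40.12
position: [0.4951, -0.4543, 0.2399]
ee_rot: [-3.14, 0.001, -0.046]
contact_force: [-0.6, -0.1, -3.7]
width: 0.575
gripper_force: 30.0
pos [ 0.4951 -0.4543  0.2399] rot [-3.14e+00  1.00e-03 -4.60e-02] q [-0.82  0.32  1.24 -0.    1.58  0.8 ]
shift(tool now)/0.6 [ 0.1704 -1.1111  0.0095] turn/2pi [-0.0002  0.0002 -0.0005]
```

```bash
python3 -m inch '[[0.01,-0.05,0,0,0,0],[0.012,-0.08,0,0,0,0],[0.012,-0.08,0,0,0,0],[0.012,-0.08,0,0,0,0],[0.012,-0.08,0,0,0,0],[0.012,-0.08,0,0,0,0],[0.012,-0.08,0,0,0,0],[0.012,-0.08,0,0,0,0],[0.012,-0.08,0,0,0,0],[0.012,-0.08,0,0,0,0],[0.012,-0.08,0,0,0,0],[0.012,-0.08,0,0,0,0]]'
python3 -m inch '[[0.012,-0.08,0,0,0,0],[0.012,-0.07,0,0,0,0],[0.005,-0.03,0,0,0,0],[0,0,0,0,0,0],[0,0,0,0,0,0]]'
python3 -c "
from h import *
rows([.628,.2067,.105],-.045)"
```

```text
time_s: 41.62
position: [0.6056, 0.1004, 0.2405]
ee_rot: [3.141, 0.001, -0.05]
contact_force: [0.3, -0.1, -3.3]
width: 0.577
gripper_force: 30.0
time_s: 42.25
position: [0.628, 0.2047, 0.2407]
ee_rot: [3.141, 0.001, -0.047]
contact_force: [0.6, -0.4, -3.2]
width: 0.575
gripper_force: 30.0
pos [0.628  0.2047 0.2407] rot [ 3.141e+00  1.000e-03 -4.700e-02] q [ 0.24  0.29  1.28 -0.    1.57  1.86]
shift(tool now)/0.6 [ 1.000e-04 -3.600e-03  2.262e-01] turn/2pi [ 0.0001  0.0001 -0.0004]
```

```bash
python3 -m inch '[[0,-0.0035,0.05,0,0,0],[0,0,0.06,0,0,0],[0,0,0.06,0,0,0],[0,0,0.04,0,0,0],[0,0,0.025,0,0,0],[0,0,0,0,0,0],[0,0,0,0,0,0]]'
python3 -c "
from h import *
rows([.628,.2067,.088],-.045)"
```

```text
time_s: 43.12
position: [0.6292, 0.208, 0.1017]
ee_rot: [-3.141, -0.002, -0.046]
contact_force: [0.0, 0.1, -3.8]
width: 0.58
gripper_force: 30.0
pos [0.6292 0.208  0.1017] rot [-3.141e+00 -2.000e-03 -4.600e-02] q [ 0.24  0.38  1.43 -0.    1.33  1.86]
shift(tool now)/0.6 [-0.0019  0.0022  0.0228] turn/2pi [-0.0001 -0.0003 -0.0001]
```

```bash
python3 -m inch '[[-0.0015,0.0018,0.01,0,0,0],[0,0,0.01,0,0,0],[0,0,0.006,0,0,0],[0,0,0,0,0,0],[0,0,0,0,0,0]]'
python3 -m inch '[[0,0,0.006,0,0,0],[0,0,0.006,0,0,0],[0,0,0,0,0,0]]'
```

```text
time_s: 43.75
position: [0.6273, 0.2071, 0.0845]
ee_rot: [3.142, -0.0, -0.045]
contact_force: [0.2, -0.4, -2.9]
width: 0.575
gripper_force: 30.0
time_s: 44.12
position: [0.6271, 0.207, 0.0768]
ee_rot: [3.141, 0.0, -0.045]
contact_force: [0.5, -0.9, -3.4]
width: 0.574
gripper_force: 30.0
```

```bash
python3 -m inch '[[0,0,0.006,0,0,0],[0,0,0.006,0,0,0],[0,0,0,0,0,0]]'
python3 -m inch '[[0,0,0.006,0,0,0],[0,0,0.006,0,0,0],[0,0,0.005,0,0,0],[0,0,0,0,0,0]]'
```

```text
time_s: 44.5
position: [0.6271, 0.207, 0.0696]
ee_rot: [3.141, 0.0, -0.045]
contact_force: [0.7, 0.1, -3.2]
width: 0.577
gripper_force: 30.0
time_s: 45.0
position: [0.6272, 0.2071, 0.0596]
ee_rot: [3.142, 0.0, -0.045]
contact_force: [1.7, -0.6, -3.2]
width: 0.578
gripper_force: 30.0
```

```bash
python3 -m inch '[[0,0,0.002,0,0,0],[0,0,0,0,0,0]]'
python3 -m inch '[[0,0,0,0,0,0],[0,0,0,0,0,0],[0,0,0,0,0,0],[0,0,-0.05,0,0,0],[0,0,-0.08,0,0,0],[0,0,-0.08,0,0,0],[0,0,-0.08,0,0,0],[0,0,0,0,0,0]]' 0.7
python3 -m inch '[[-0.006,0.08,0,0,0,0],[-0.006,0.08,0,0,0,0],[-0.006,0.08,0,0,0,0],[-0.006,0.08,0,0,0,0],[-0.006,0.08,0,0,0,0],[-0.006,0.08,0,0,0,0],[-0.006,0.08,0,0,0,0],[-0.006,0.08,0,0,0,0],[-0.006,0.08,0,0,0,0],[-0.006,0.08,0,0,0,0],[-0.006,0.08,0,0,0,0],[0,0,0,0,0,0]]'
python3 -m inch '[[0,0,0,0,0,-0.028],[0,0,0,0,0,-0.028],[0,0,0,0,0,-0.028],[0,0,0,0,0,-0.028],[0,0,0,0,0,-0.028],[0,0,0,0,0,-0.028],[0,0,0,0,0,-0.028],[0,0,0,0,0,-0.028],[0,0,0,0,0,-0.027],[0,0,0,0,0,0]]'
python3 -c "
from h import *
imaging.capture('scene')
print([(np.round(x['position'],3).tolist(),round(x['score'],2)) for x in imaging.recognise('scene','slim1')])
rows([.564,-.3155,.048],1.526)"
```

```text
time_s: 45.25
position: [0.6274, 0.2071, 0.0595]
ee_rot: [-3.142, -0.0, -0.045]
contact_force: [-3.3, -0.8, 4.5]
width: 0.578
gripper_force: 30.0
time_s: 46.25
position: [0.63, 0.2078, 0.239]
ee_rot: [-3.139, -0.01, -0.045]
contact_force: [0.2, 0.0, 0.2]
width: 0.85
gripper_force: 0.0
time_s: 47.75
position: [0.5622, -0.3217, 0.2307]
ee_rot: [-3.141, 0.002, -0.049]
contact_force: [0.1, -0.1, 0.4]
width: 0.847
gripper_force: 0.0
time_s: 49.0
position: [0.5638, -0.3174, 0.2316]
ee_rot: [-3.14, -0.001, 1.532]
contact_force: [-1.0, 0.7, 0.5]
width: 0.852
gripper_force: 0.0
[([0.661, -0.3, 0.054], 0.83), ([0.579, -0.326, 0.058], 0.7), ([0.657, -0.227, 0.056], 0.61)]
pos [ 0.5638 -0.3178  0.232 ] rot [-3.141e+00 -1.000e-03  1.528e+00] q [-0.59  0.26  1.34  0.    1.55 -0.55]
shift(tool now)/0.6 [0.0037 0.0004 0.3067] turn/2pi [-0.0001 -0.0001  0.0004]
```

```bash
python3 -m inch '[[0.003,0,0.05,0,0,0],[0,0,0.06,0,0,0],[0,0,0.06,0,0,0],[0,0,0.06,0,0,0],[0,0,0.05,0,0,0],[0,0,0.023,0,0,0],[0,0,0,0,0,0],[0,0,0,0,0,0]]' 0.45
python3 -m inch '[[0,0,0,0,0,0],[0,0,0,0,0,0],[0,0,0,0,0,0],[0,0,0,0,0,0],[0,0,0,0,0,0]]' -1 5
python3 -m inch '[[0,0,0,0,0,0],[0,0,0,0,0,0],[0,0,-0.05,0,0,0],[0,0,-0.06,0,0,0],[0,0,0,0,0,0.028],[0,0,0,0,0,0.028],[0,0,0,0,0,0.028],[0,0,0,0,0,0.028],[0,0,0,0,0,0.028],[0,0,0,0,0,0.028],[0,0,0,0,0,0.028],[0,0,0,0,0,0.028]]' 0.45
python3 -m inch '[[0,0,0,0,0,0.026],[0,0,0.06,0,0,0],[0,0,0.05,0,0,0],[0,0,0,0,0,0],[0,0,0,0,0,0]]'
python3 -m inch '[[0,0,0,0,0,0],[0,0,0,0,0,0],[0,0,0,0,0,0],[0,0,0,0,0,0],[0,0,0,0,0,0]]' -1 20
```

```text
time_s: 50.1
position: [0.5649, -0.3174, 0.0526]
ee_rot: [3.14, 0.001, 1.531]
contact_force: [0.2, -0.6, -0.4]
width: 0.722
gripper_force: 0.0
time_s: 50.72
position: [0.5645, -0.317, 0.0514]
ee_rot: [3.14, 0.001, 1.532]
contact_force: [2.2, 0.4, 3.2]
width: 0.458
gripper_force: 5.0
time_s: 52.22
position: [0.5634, -0.3166, 0.1163]
ee_rot: [-3.141, 0.001, 0.119]
contact_force: [0.3, -0.2, -0.4]
width: 0.724
gripper_force: 0.0
time_s: 52.85
position: [0.5642, -0.3171, 0.0518]
ee_rot: [3.141, -0.001, -0.039]
contact_force: [0.1, 0.1, 0.4]
width: 0.727
gripper_force: 0.0
time_s: 53.48
position: [0.5643, -0.3169, 0.0515]
ee_rot: [3.141, -0.001, -0.039]
contact_force: [0.2, 1.7, 4.9]
width: 0.45
gripper_force: 19.9
```

```bash
python3 -m inch '[[0,0,-0.03,0,0,0],[0,0,-0.06,0,0,0],[0,0,-0.07,0,0,0],[0,0,-0.07,0,0,0],[0,0,-0.06,0,0,0],[0,0,-0.02,0,0,0],[0,0,0,0,0,0],[0,0,0,0,0,0]]' - 25
python3 -m inch '[[0,-0.04,0,0,0,0],[0,-0.08,0,0,0,0],[0,-0.08,0,0,0,0],[0,-0.08,0,0,0,0],[0,-0.08,0,0,0,0],[0,-0.08,0,0,0,0],[0,-0.08,0,0,0,0],[0,-0.08,0,0,0,0],[0,-0.08,0,0,0,0],[0,-0.08,0,0,0,0],[0,-0.07,0,0,0,0],[0,-0.04,0,0,0,0]]'
python3 -m inch '[[0,0,0,0,0,0],[0,0,0,0,0,0]]'
python3 -c "
from h import *
rows([.5557,.21,.105],-.043)"
```

```text
time_s: 54.48
position: [0.563, -0.3162, 0.2343]
ee_rot: [-3.14, 0.003, -0.039]
contact_force: [0.4, 0.0, -2.7]
width: 0.45
gripper_force: 24.9
time_s: 55.98
position: [0.5824, 0.208, 0.2353]
ee_rot: [3.142, 0.003, -0.036]
contact_force: [0.3, -0.6, -2.0]
width: 0.452
gripper_force: 24.9
time_s: 56.22
position: [0.5834, 0.2047, 0.2359]
ee_rot: [3.141, 0.001, -0.038]
contact_force: [0.6, 0.6, -2.4]
width: 0.448
gripper_force: 24.9
pos [0.5834 0.2047 0.2359] rot [ 3.141e+00  1.000e-03 -3.800e-02] q [ 0.25  0.18  1.42 -0.    1.55  1.86]
shift(tool now)/0.6 [-0.0461 -0.0072  0.2182] turn/2pi [0.0001 0.0002 0.0007]
```

```bash
python3 -m inch '[[-0.046,-0.007,0,0,0,0],[0,0,0.05,0,0,0],[0,0,0.06,0,0,0],[0,0,0.06,0,0,0],[0,0,0.03,0,0,0],[0,0,0.018,0,0,0],[0,0,0,0,0,0],[0,0,0,0,0,0],[0,0,0,0,0,0]]'
python3 -c "
from h import *
rows([.5557,.21,.088],-.043)"
```

```text
time_s: 57.35
position: [0.5577, 0.2104, 0.1075]
ee_rot: [-3.141, -0.002, -0.039]
contact_force: [-0.4, 0.2, -3.4]
width: 0.445
gripper_force: 25.0
pos [0.5577 0.2104 0.1075] rot [-3.141e+00 -2.000e-03 -3.900e-02] q [ 0.27  0.2   1.63 -0.    1.31  1.88]
shift(tool now)/0.6 [-0.0033  0.0008  0.0324] turn/2pi [-0.0001 -0.0003  0.0007]
```

```bash
python3 -m inch '[[-0.002,0.0005,0.01,0,0,0],[0,0,0.01,0,0,0],[0,0,0.006,0,0,0],[0,0,0,0,0,0],[0,0,0,0,0,0]]'
python3 -m inch '[[0,0,0.005,0,0,0],[0,0,0.005,0,0,0],[0,0,0,0,0,0],[0,0,0,0,0,0]]'
```

```text
time_s: 57.98
position: [0.5556, 0.2098, 0.0905]
ee_rot: [3.142, -0.0, -0.039]
contact_force: [-0.1, 0.6, -2.5]
width: 0.449
gripper_force: 25.0
time_s: 58.48
position: [0.5554, 0.2098, 0.0842]
ee_rot: [3.142, 0.0, -0.039]
contact_force: [-0.7, 0.6, -2.3]
width: 0.45
gripper_force: 25.0
```

```bash
python3 -m inch '[[0,0,0.006,0,0,0],[0,0,0.006,0,0,0],[0,0,0,0,0,0]]'
python3 -m inch '[[0,0,0.006,0,0,0],[0,0,0.006,0,0,0],[0,0,0,0,0,0]]'
python3 -m inch '[[0,0,0.006,0,0,0],[0,0,0.006,0,0,0],[0,0,0.003,0,0,0],[0,0,0,0,0,0]]'
```

```text
time_s: 58.85
position: [0.5553, 0.2097, 0.0766]
ee_rot: [3.141, 0.001, -0.039]
contact_force: [-0.2, -0.3, -3.3]
width: 0.443
gripper_force: 25.0
time_s: 59.22
position: [0.5554, 0.2098, 0.0695]
ee_rot: [3.141, 0.0, -0.039]
contact_force: [-1.2, -0.2, -3.0]
width: 0.446
gripper_force: 25.0
time_s: 59.72
position: [0.5557, 0.2099, 0.0614]
ee_rot: [-3.142, -0.0, -0.039]
contact_force: [-3.5, 0.1, 2.8]
width: 0.446
gripper_force: 25.0
```

```bash
python3 -m inch '[[0,0,0,0,0,0],[0,0,0,0,0,0],[0,0,0,0,0,0],[0,0,-0.05,0,0,0],[0,0,-0.08,0,0,0],[0,0,-0.08,0,0,0],[0,0,-0.08,0,0,0],[0,0.08,0,0,0,0],[0,0.08,0,0,0,0],[0,0.08,0,0,0,0],[0,0.08,0,0,0,0],[0,0.08,0,0,0,0]]' 0.4
python3 -m inch '[[0,0.08,0,0,0,0],[0,0.08,0,0,0,0],[0,0,0,0,0,0],[0,0,0,0,0,0]]'
python3 - <<'E'
from h import *
t=imaging.capture("top"); s=imaging.capture("scene")
a=crop(t["img"],(125,140,245,245),4.0); b=crop(s["img"],(225,140,365,250),2.2)
m=np.zeros((420,800,3),np.uint8)
m[:a.shape[0],:a.shape[1]]=a; m[:b.shape[0],488:488+b.shape[1]]=b; cv2.imwrite("pics/m4.png",m)
for x in imaging.recognise("top","latch_ball"): print(np.round(x["position"],3),round(x["score"],2))
E
```

```text
time_s: 61.22
position: [0.5461, -0.0316, 0.2352]
ee_rot: [3.141, -0.001, -0.039]
contact_force: [0.8, 1.0, 0.2]
width: 0.699
gripper_force: 0.0
time_s: 61.72
position: [0.5425, -0.1257, 0.235]
ee_rot: [-3.141, -0.0, -0.04]
contact_force: [-0.6, -0.2, 0.6]
width: 0.699
gripper_force: 0.0
```

View pics/m4.png

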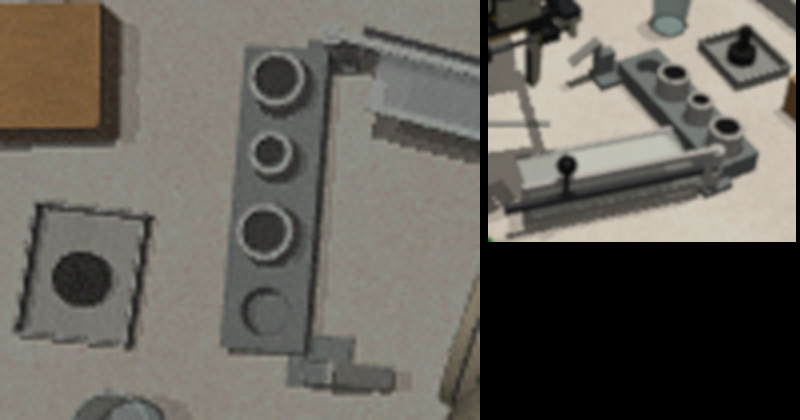

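Three canisters stand level in bores 1 to 3 (crop 277,78; 271,153; 266,232), and the plug is in the tray (82,278). Now to close the gate by the ball.

```bash
python3 -m inch '[[0,0,0,0,0,-0.0271],[0,0,0,0,0,-0.0271],[0,0,0,0,0,-0.0271],[0,0,0,0,0,-0.0271],[0,0,0,0,0,-0.0271],[0,0,0,0,0,-0.0271],[0,0,0,0,0,-0.0271],[0,0,0,0,0,-0.0271],[0,0,0,0,0,0],[0,0,0,0,0,0]]' 0.25
python3 -c "
from h import *
rows([.6212,-.0783,.121],1.324)"
```

```text
time_s: 63.12
position: [0.5426, -0.1253, 0.2351]
ee_rot: [3.142, -0.0, 1.32]
contact_force: [0.2, -0.8, -0.2]
width: 0.631
gripper_force: 0.0
pos [ 0.5426 -0.1253  0.2351] rot [ 3.142 -0.     1.32 ] q [-0.32  0.01  1.6   0.    1.53 -0.07]
shift(tool now)/0.6 [0.1083 0.1075 0.1901] turn/2pi [ 0.     -0.     -0.0006]
```

```bash
python3 -m inch '[[0.054,0.054,0,0,0,0],[0.054,0.054,0,0,0,0],[0,0,0.04,0,0,0],[0,0,0.05,0,0,0],[0,0,0.05,0,0,0],[0,0,0.05,0,0,0],[0,0,0,0,0,0],[0,0,0,0,0,0]]'
python3 -m inch '[[0,0,0,0,0,0],[0,0,0,0,0,0],[0,0,0,0,0,0],[0,0,0,0,0,0],[0,0,0,0,0,0],[0,0,0,0,0,0]]' -1 15
```

```text
time_s: 64.12
position: [0.6218, -0.079, 0.1224]
ee_rot: [3.14, -0.0, 1.322]
contact_force: [0.6, 0.4, -0.3]
width: 0.626
gripper_force: 0.0
time_s: 64.88
position: [0.6215, -0.079, 0.1215]
ee_rot: [3.141, -0.0, 1.323]
contact_force: [-1.4, -0.6, 3.2]
width: 0.307
gripper_force: 15.0
```

```bash
python3 -m inch '[[0.004,0,-0.011,0,0,0],[0.005,0,-0.011,0,0,0],[0.005,0,-0.011,0,0,0],[0.006,0,-0.0105,0,0,0],[0,0,0,0,0,0],[0,0,0,0,0,0]]' - 25
python3 -m inch '[[0.0006,-0.0279,0,0,0,0.0119],[0.0012,-0.0558,0,0,0,0.0239],[0.0012,-0.0558,0,0,0,0.0239],[0.0012,-0.0558,0,0,0,0.0239],[0.0012,-0.0558,0,0,0,0.0239],[0.0012,-0.0558,0,0,0,0.0239],[0.0012,-0.0558,0,0,0,0.0239],[0.0012,-0.0558,0,0,0,0.0239],[0,0,0,0,0,0],[0,0,0,0,0,0],[0,0,0,0,0,0]]'
python3 -c "
from h import *
rows([.4428,.1515,.1475],-.052)"
```

```text
time_s: 65.62
position: [0.6242, -0.0675, 0.1471]
ee_rot: [3.141, 0.0, 1.323]
contact_force: [-0.3, -3.3, 0.0]
width: 0.311
gripper_force: 25.0
time_s: 67.0
position: [0.449, 0.0969, 0.1463]
ee_rot: [-3.141, 0.005, 0.198]
contact_force: [-9.2, -2.3, 3.8]
width: 0.312
gripper_force: 25.0
pos [0.449  0.0969 0.1463] rot [-3.141  0.005  0.198] q [ 0.1  -0.2   1.96  0.    1.39  1.47]
shift(tool now)/0.6 [ 0.0079 -0.0912 -0.002 ] turn/2pi [-0.      0.0008  0.0398]
```

```bash
python3 -m inch '[[0.002,-0.031,0,0,0,0.0133],[0.002,-0.031,0,0,0,0.0133],[0.002,-0.031,0,0,0,0.0133],[0,0,0,0,0,0],[0,0,0,0,0,0]]'
python3 -c "
from h import *
rows([.4428,.1515,.1475],-.052)"
```

```text
time_s: 67.62
position: [0.4435, 0.1532, 0.1455]
ee_rot: [3.141, 0.011, -0.052]
contact_force: [-21.3, -0.2, 10.3]
width: 0.314
gripper_force: 25.0
pos [0.4435 0.1532 0.1455] rot [ 3.141  0.011 -0.052] q [ 0.22 -0.17  1.93  0.    1.39  1.84]
shift(tool now)/0.6 [-0.001   0.0029 -0.0033] turn/2pi [0.0001 0.0017 0.0001]
```

```bash
python3 -m inch '[[-0.008,0,0.011,0,0,0],[-0.006,0,0.011,0,0,0],[-0.005,0,0.011,0,0,0],[-0.005,0,0.009,0,0,0],[0,0,0,0,0,0],[0,0,0,0,0,0]]'
```

```text
time_s: 68.38
position: [0.4333, 0.1535, 0.1217]
ee_rot: [-3.141, 0.001, -0.053]
contact_force: [-5.6, -0.0, 1.2]
width: 0.31
gripper_force: 25.0
```

```bash
python3 -m inch '[[0,0,0,0,0,0],[0,0,0,0,0,0],[0,0,0,0,0,0],[0,0,-0.04,0,0,0],[0,0,-0.08,0,0,0],[0,0,-0.08,0,0,0],[0,0.08,-0.02,0,0,0],[0,0.09,0,0,0,0],[0,0.09,0,0,0,0],[0,0.09,0,0,0,0],[0,0.09,0,0,0,0],[0,0,0,0,0,0]]' 0.2
python3 - <<'E'
from h import *
t=imaging.capture("top"); s=imaging.capture("scene")
a=crop(t["img"],(170,140,240,245),5.6); b=crop(s["img"],(250,145,360,235),3.7)
m=np.zeros((590,800,3),np.uint8)
m[:a.shape[0],:a.shape[1]]=a; m[:b.shape[0],393:393+b.shape[1]]=b; cv2.imwrite("pics/m5.png",m)
E
```

```text
time_s: 69.88
position: [0.4194, -0.1136, 0.254]
ee_rot: [3.141, -0.0, -0.059]
contact_force: [-0.7, 0.2, 0.5]
width: 0.6
gripper_force: 0.0
```

View pics/m5.png

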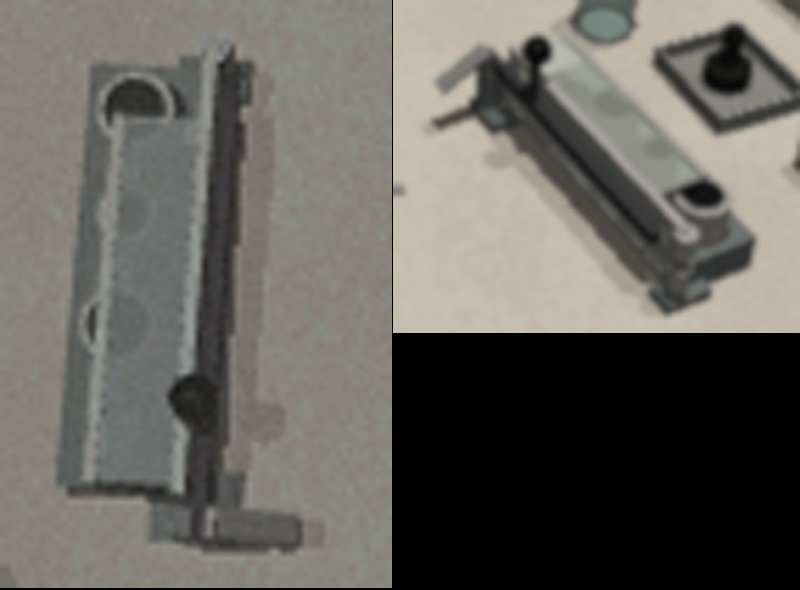

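The gate and ball are back where they started (ball at top crop 193,398 and scene crop 537,48), with the latch level behind its catch.

```bash
python3 -c "
from h import *
print(order.close_job())"
```

```text
the job is handed in; nothing more can be done
None
```

I handed the job in at about 70 s: the plug is in the tray, the three canisters present (two wide, one slim) are fully home in bores 3, 1 and 2, and the gate is shut with its latch level; no verdict came back on hand-in.

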